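Comb the chopsticks against the tray's rail

ROBOT

A 6-joint arm with a two-finger parallel gripper is mounted at the origin on the work surface. World frame = base frame: x ahead of the robot, y to its left, z up, the work surface at z = 0. Lengths are in m, angles in rad, forces in N, time in s.
With the tool pointing down it reaches from about 0.25 to 0.725 m from the base axis. Payload 9.7 kg.
Tool frame: the origin (TCP) lies between the finger pads; the fingertips stand ahead of it and the grasp point (between the pads) lies 11 mm behind it (r.tip_reach is the z of the fingertips in the tool frame, in m); z points along the fingers, y is the line along which they close (so a half turn about z gives the same grasp; the last joint's range is limited). The gripper opens to 85 mm and grips with 20 to 120 N. Pads are 22 mm wide; open, the fingers measure 114 mm over their backs; the gripper's body (76 mm by 85 mm) begins 54 mm behind the grasp point. The pads swing forward as they close: fully open they stand 13 mm farther back than shut.
Start: joints at [-1.226, 0.087, 0.176, 1.66, 0, 1.571], TCP at [0.186, -0.518, 0.239] pointing down, gripper open.
Joint ranges: [-3.13, 3.13], [-0.85, 1.81], [-1.15, 1.24], [-2.2, 2.28], [-1.44, 1.52], [-3.14, 3.14]. Speed limits (rad/s): [2.22, 2.22, 2.57, 3.14, 3.14, 3.14].

INTERFACE

Orientations are given as a unit quaternion [w, x, y, z].
In Python, from workcell import r gives the robot as it stands. The module is installed in compiled form; this text tells all that it offers.
- The arm moves only by the tool send_rows, never from a script. Its arguments are lists of equal length, an entry for each row: "delta_pos": the shift along the world's x, y, z in units of 50 mm (1.0 is 50 mm), a list of three; "rot": the turn, a rotation vector about the world's x, y, z in units of 8 degrees (1.0 is 8 degrees), a list of three. A call has 1 to 12 rows; each row is the pose to reach, as a shift and turn from the pose commanded when the call began; what a row does not reach only later rows make up. A row lasts 1/10 s, in which the tool goes at most 50 mm and 8.59 degrees, less where a joint would pass 70% of its speed; a pose out of reach is approached as far as the arm can. A call with a gripper value outside its range is refused whole. "gripper" is the opening, from 0 (shut) to 1 (fully open), set as the call begins (left out, the last holds). The fingers move at their own pace and stop on an object; "squeeze" is the grip in N (left out, the last holds). Time passes only in rows, so rows that repeat a pose let the fingers close. It gives the time, the measured TCP pose, the force, the opening and the grip force at its end, in the units of the state.
- r.get_obs(): the state, without advancing time (a new reading comes with each control period).
- r.snapshot(name): name is "side" or "top" or "wrist"; returns the picture (420x560x3 uint8, blue, green, red); there is no depth.
- r.camera_model(name): a dict with "mtx" (3x3 intrinsics, pixels), "rvec" (rotation vector, rad) and "tvec" (3), from world to camera coordinates, as OpenCV has them. Camera axes: x right, y down, z forward; pixel columns grow to the right and rows downward; lengths in m; the calibration is good to about 2 mm. A picture is of the moment at which its call begins: read the wrist's pose just before it. camera_model takes no time and is no camera call; for the wrist camera it gives the pose at the moment of the call.
- r.job_done(): hands the job in; it is judged then, once.
The state is a dict: "t": time; "joint_positions": joint angles; "joint_velocities": joint speeds; "effort": joint torques, N m; "tool_pos": TCP position; "orientation": TCP orientation; "contact_force": force on the tool from outside, world axes, zero at the start; "moment": the same for the moment, N m; "width": finger opening in m; "grip_force": force on a finger pad.
Only numpy, scipy, OpenCV 4.12 (cv2) and the standard library are available. Lean on these libraries where they do the work, as an engineer would, in place of code of your own. Each camera call takes 0.05 s, during which the arm holds its last target. There are 200 camera calls.

TASK

Tidy the serving tray: take the upright wooden rake from its cork mat and, with its teeth, comb the four scattered chopsticks up against the tray's tall rail, pressing them gently until they lie flat in close parallel rows along the rail with no gaps between them. Keep your fingers off the chopsticks, press them with no more than a light hand, then stand the rake upright in the middle of its mat again, lengthwise as it stood, and let go. Leave the little dish in the tray and everything else on the table where it is.

Things in the scene. Friction and masses are not known exactly. Their poses are not given: they have to be found in the camera images.
- tray: Fixed tray. Origin: centre of its underside. Floor 320 (x) by 300 mm (y), 8 mm above the table; rims 12 mm thick, 10 mm above the floor. Across it near its -x rim (robot's side) is fixed the tall rail: 22 mm above the floor, parallel to y over its full width. The rail is adjustable: its face lies 108 to 148 mm to -x of the origin, not measured; find it by feel. Rigid; about 4 N on it is right, over 12 N too much.
- stick0: Loose square wooden chopstick, 160 mm long along its own y axis, hand cut, 7 to 10 mm thick (each differs), 12 g. Origin at its middle. The four start apart on the tray's floor, middles to the -y side of its midline, and leave the last 50 mm before the +x rim free.
- stick1: Loose square wooden chopstick, 160 mm long along its own y axis, hand cut, 7 to 10 mm thick (each differs), 12 g. Origin at its middle.
- stick2: Loose square wooden chopstick, 160 mm long along its own y axis, hand cut, 7 to 10 mm thick (each differs), 12 g. Origin at its middle.
- stick3: Loose square wooden chopstick, 160 mm long along its own y axis, hand cut, 7 to 10 mm thick (each differs), 12 g. Origin at its middle.
- rake: Loose upright wooden rake, about 0.16 kg. Origin: centre of its underside. Seven teeth 26 mm long, 20 mm deep (along x), 10 mm wide, spaced 23 mm along y; on them a bar 150 mm along y, 20 mm along x, to 44 mm above the origin; on that a flat upright grip 22 mm thick (x), 60 mm wide (y), to 112 mm above the origin. Front and back alike. Stands on its teeth on its mat, aligned with it within 3 degrees.
- mat: Fixed cork mat, 70 mm along x, 190 mm along y, 4 mm thick, on the table left or right of the tray; the rake's place. Origin: centre of its underside.
- dish: Loose small white bowl, 60 mm across, 22 mm high, on the tray's floor towards its +y end. Must stay. Origin: centre of its underside.
- book: Loose closed book 110 x 160 x 20 mm, on the table on the side of the tray where the mat is not. Must stay.
- lid: Loose metal lid, 72 mm across, 28 mm high, at the tray's right far corner. Must stay.
- cup: Loose mug, 72 mm across, 70 mm high, at the tray's left far corner. Must stay.
- shaker: Loose glass jar, 40 mm across, 75 mm high, at the tray's left side. Must stay.
Mind the look-alikes: they are no part of the job. Of the things that look like the rake, the smaller one is meant. Leave any yellow look-alike of the stick1 alone.

How it is judged:
On the way, in this order (a step that is already met when the one before it is completed fails the run):
1. the rake is picked up, its teeth over 20 mm above the mat (z of rake in the frame of mat above 0.024 m and contact force between the fingers and rake above 2 N), for 0.2 s.
2. with the held rake against them, the four chopsticks lie flat and parallel to the rail in close rows, and the rake presses them on it with over 1.5 N (angle between the y axis of each of stick0, stick1, stick2, stick3 and the y axis of tray, either way round below 0.07 rad and x of each of stick0, stick1, stick2, stick3 in the frame of tray below -0.07 m and z of stick0 in the frame of tray between 0.009 and 0.0155 m and z of stick1 in the frame of tray between 0.009 and 0.0155 m and z of stick2 in the frame of tray between 0.009 and 0.0155 m and z of stick3 in the frame of tray between 0.009 and 0.0155 m and x of stick0 in the frame of stick1 between -0.032 and 0.032 m and z of stick0 in the frame of stick1 between -0.032 and 0.032 m and x of stick0 in the frame of stick2 between -0.032 and 0.032 m and z of stick0 in the frame of stick2 between -0.032 and 0.032 m and x of stick0 in the frame of stick3 between -0.032 and 0.032 m and z of stick0 in the frame of stick3 between -0.032 and 0.032 m and x of stick1 in the frame of stick2 between -0.032 and 0.032 m and z of stick1 in the frame of stick2 between -0.032 and 0.032 m and x of stick1 in the frame of stick3 between -0.032 and 0.032 m and z of stick1 in the frame of stick3 between -0.032 and 0.032 m and x of stick2 in the frame of stick3 between -0.032 and 0.032 m and z of stick2 in the frame of stick3 between -0.032 and 0.032 m and contact force between the fingers and rake above 2 N and (contact force between rake and stick0 above 1.5 N or contact force between rake and stick1 above 1.5 N or contact force between rake and stick2 above 1.5 N or contact force between rake and stick3 above 1.5 N)), for 0.15 s.
At the end, for the whole second after the job is handed in: The chopsticks lie flat on the tray floor, parallel to the rail within 4 degrees, over 70 mm to -x of the tray origin, no two middles over 32 mm apart across the rows; the rake stands upright, released and still, on its mat, within 25 mm of its middle and 14 degrees of its direction (angle between the y axis of each of stick0, stick1, stick2, stick3 and the y axis of tray, either way round below 0.07 rad and x of each of stick0, stick1, stick2, stick3 in the frame of tray below -0.07 m and z of stick0 in the frame of tray between 0.009 and 0.0155 m and z of stick1 in the frame of tray between 0.009 and 0.0155 m and z of stick2 in the frame of tray between 0.009 and 0.0155 m and z of stick3 in the frame of tray between 0.009 and 0.0155 m and x of stick0 in the frame of stick1 between -0.032 and 0.032 m and z of stick0 in the frame of stick1 between -0.032 and 0.032 m and x of stick0 in the frame of stick2 between -0.032 and 0.032 m and z of stick0 in the frame of stick2 between -0.032 and 0.032 m and x of stick0 in the frame of stick3 between -0.032 and 0.032 m and z of stick0 in the frame of stick3 between -0.032 and 0.032 m and x of stick1 in the frame of stick2 between -0.032 and 0.032 m and z of stick1 in the frame of stick2 between -0.032 and 0.032 m and x of stick1 in the frame of stick3 between -0.032 and 0.032 m and z of stick1 in the frame of stick3 between -0.032 and 0.032 m and x of stick2 in the frame of stick3 between -0.032 and 0.032 m and z of stick2 in the frame of stick3 between -0.032 and 0.032 m and horizontal distance between rake and mat below 0.025 m and z of rake in the frame of mat below 0.007 m and angle between rake's own z axis and vertical below 0.1 rad and angle between the y axis of rake and the y axis of mat, either way round below 0.25 rad and linear speed of each of rake, stick0, stick1, stick2, stick3 below 0.02 m/s); the robot touches nothing.
It fails at once if the rake presses the chopsticks with over 12 N (contact force between rake and stick0 above 12 N or contact force between rake and stick1 above 12 N or contact force between rake and stick2 above 12 N or contact force between rake and stick3 above 12 N).
It fails at once if the fingers touch a chopstick (contact force between the fingers and stick0 above 0.3 N or contact force between the fingers and stick1 above 0.3 N or contact force between the fingers and stick2 above 0.3 N or contact force between the fingers and stick3 above 0.3 N).
It fails at once if the dish, the book or another bystander is moved over 12 to 15 mm (distance of dish from where it was at the start of the episode above 0.012 m or distance of any of book, lid, cup, shaker from where it was at the start of the episode above 0.015 m).
It also fails if it takes over 67 s, if anything falls off the work surface, if the arm or the gripper's body presses on something with over 40 N, if the wrist force passes 120 N, or if a joint passes its speed limit or range.

## Working session

There is one attempt and no reset: what is moved stays moved. The work goes in short steps, Python scripts to look and compute and a tool call to move; the robot and the scene stay as the last step left them, time stands still between calls to the robot, and variables do not carry over. Pictures are saved under pics/ and viewed, at most 10 in all, crops included, and the job is handed in when it is done.

Besides the shell and the picture viewer there is one more tool, called as a command line: name --argument value ..., lists and objects as JSON in quotes. send_rows: Moves the arm, as the interface text tells. Its arguments: {"type":"object","properties":{"delta_pos":{"type":"array"},"rot":{"type":"array"},"gripper":{"type":"number"},"squeeze":{"type":"number"}},"required":["delta_pos","rot"]}

```bash
mkdir -p pics; cat > h.py <<'E'
import numpy as np, cv2
from workcell import r
def ray(cam,px,z):
    m=r.camera_model(cam) if isinstance(cam,str) else cam
    R=cv2.Rodrigues(np.array(m["rvec"],float))[0];t=np.array(m["tvec"],float).ravel()
    p=np.atleast_2d(np.array(px,float))
    d=np.c_[p,np.ones(len(p))]@np.linalg.inv(np.array(m["mtx"])).T@R
    c=-R.T@t
    return c+d*((z-c[2])/d[:,2])[:,None]
def proj(cam,pts):
    m=r.camera_model(cam)
    return cv2.projectPoints(np.array(pts,float).reshape(-1,1,3),np.array(m["rvec"],float),np.array(m["tvec"],float),np.array(m["mtx"]),None)[0].reshape(-1,2)
E
python3 - <<'E'
from h import *
a=r.snapshot("top");b=r.snapshot("side")
cv2.imwrite("pics/top.png",a);cv2.imwrite("pics/side.png",b)
print(r.get_obs(), r.tip_reach)
for c in("top","side"):
    m=r.camera_model(c);R=cv2.Rodrigues(np.array(m["rvec"],float))[0];print(c,-R.T@np.array(m["tvec"]).ravel(),R[2])
E
```

```text
{'t': 0.1, 'joint_positions': array([-1.22597966e+00,  8.74427483e-02,  1.75211111e-01,  1.65977325e+00,
        1.60557594e-05,  1.57078308e+00]), 'joint_velocities': array([-1.24253880e-03, -7.30112355e-04,  2.82528810e-03,  1.28876055e-03,
       -2.43780256e-06,  5.63395962e-04]), 'effort': array([-4.22756757e-04, -5.21562374e+01,  4.65651298e+01,  1.59211457e-02,
       -4.19170576e-06, -2.55430365e-06]), 'tool_pos': array([ 0.18585575, -0.51745225,  0.23863207]), 'orientation': array([-5.96698169e-04,  9.85173146e-01,  1.71561963e-01, -9.57545696e-05]), 'contact_force': array([ 0.42641397, -0.37006479,  0.52625742]), 'moment': array([ 0.00591587, -0.00109548, -0.03678596]), 'grip_force': 0.0, 'width': 0.08526284360537675} 0.008
top [0.27221029 0.00738059 1.29523667] [ 0.14223839  0.01226372 -0.98975646]
side [0.21643002 0.81517021 0.93777281] [ 0.19001579 -0.65331827 -0.73285007]
```

View pics/top.png

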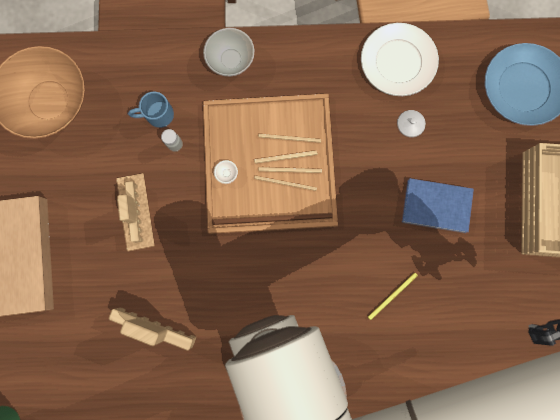

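View pics/side.png

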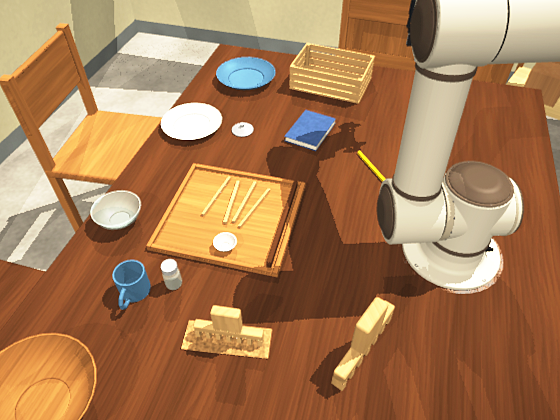

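The top view shows the tray at about (204–337, 95–233) and the sticks between (254,135) and (321,189). The dish is at (226,172). The small rake stands on its mat at (135,212), and the big look-alike is at (150,330). Next I'll enlarge the tray and mat area and measure.

```bash
python3 - <<'E'
from h import *
a=cv2.imread("pics/top.png")
c=cv2.resize(a[85:260,100:350],None,fx=3.2,fy=3.2,interpolation=cv2.INTER_CUBIC);cv2.imwrite("pics/crop.png",c)
print("tray",ray("top",[(204,97),(328,95),(337,229),(207,233)],.018).round(4))
hsv=cv2.cvtColor(a,cv2.COLOR_BGR2HSV)
for p in[(290,138),(285,157),(290,170),(285,184),(270,120),(124,206),(130,245),(131,205),(215,205)]:print(p,hsv[p[1],p[0]])
E
```

```text
tray [[ 0.7497  0.2085  0.018 ]
 [ 0.7459 -0.1116  0.018 ]
 [ 0.3988 -0.1213  0.018 ]
 [ 0.3967  0.2019  0.018 ]]
(290, 138) [ 18  84 228]
(285, 157) [ 19  81 232]
(290, 170) [ 18  84 231]
(285, 184) [ 16 100 183]
(270, 120) [ 15 117 212]
(124, 206) [ 18  84 232]
(130, 245) [ 15 103 188]
(131, 205) [ 16 104 149]
(215, 205) [ 15 123 197]
```

View pics/crop.png

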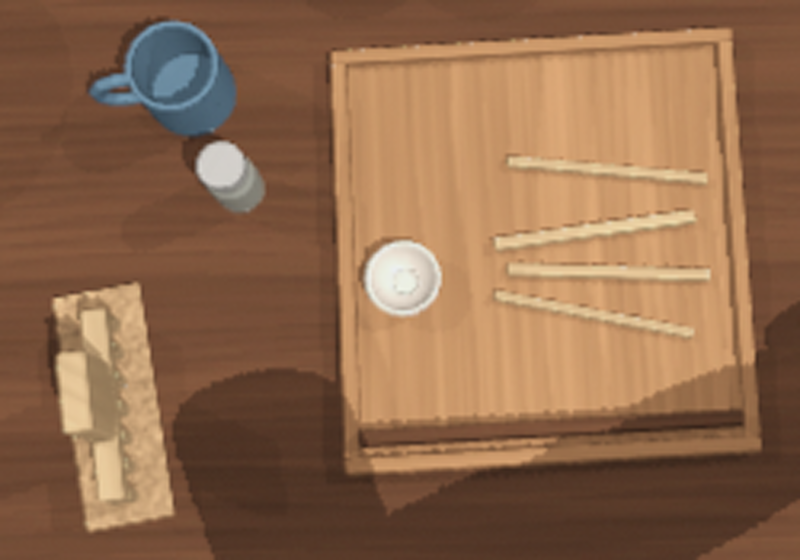

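The enlarged view shows the tray corners, the four separate sticks, the dish by the left rim and the mat corners. The rake's bar runs along the mat, with its grip top at crop (75,392).

```bash
python3 - <<'E'
from h import *
f=lambda L:np.array(L)/3.2+[100,85]
def show(n,L,z):
    p=ray("top",f(L)-0.3,z)[:,:2];print(n,p.round(4).tolist(),"c",p.mean(0).round(4));return p
t=show("tray",[(330,52),(732,28),(761,450),(346,473)],.018)
for i,j in[(0,1),(1,2),(2,3),(3,0)]:
    d=t[j]-t[i];print(np.hypot(*d).round(4),np.degrees(np.arctan2(d[1],d[0])).round(2))
m=show("mat",[(52,298),(138,283),(174,515),(88,532)],.004)
for i,j in[(0,1),(1,2),(2,3),(3,0)]:
    d=m[j]-m[i];print(np.hypot(*d).round(4),np.degrees(np.arctan2(d[1],d[0])).round(2))
show("grip top",[(56,354),(84,351),(93,430),(65,433)],.116)
b=show("bar",[(82,311),(106,308),(126,497),(100,501)],.048)
show("sticks",[(508,161),(707,179),(495,243),(694,216),(509,269),(710,274),(495,294),(692,334)],.016)
show("dish",[(403,277)],.03)
show("railtop far edge",[(360,425),(745,409)],.03)
show("railtop near edge",[(360,447),(745,432)],.03)
show("rail bottom",[(360,425),(745,409)],.008)
print("shaker",show("sh",[(222,163)],.075), show("cup",[(170,60)],.07))
E
```

```text
tray [[0.7391, 0.2116], [0.75, -0.1129], [0.408, -0.1229], [0.3979, 0.1998]] c [0.5738 0.0439]
0.3247 -88.07
0.3422 -178.33
0.3229 91.79
0.3414 1.98
mat [[0.5455, 0.4372], [0.556, 0.3683], [0.3695, 0.3372], [0.3578, 0.4047]] c [0.4572 0.3869]
0.0697 -81.38
0.1891 -170.54
0.0685 99.85
0.1906 9.81
grip top [[0.4802, 0.3961], [0.4819, 0.3757], [0.4238, 0.368], [0.4222, 0.3883]] c [0.452 0.382]
bar [[0.5254, 0.3991], [0.5273, 0.3805], [0.3807, 0.3627], [0.3781, 0.3825]] c [0.4529 0.3812]
sticks [[0.6451, 0.0696], [0.626, -0.0887], [0.5783, 0.0811], [0.5961, -0.0773], [0.557, 0.0703], [0.5488, -0.0884], [0.5371, 0.0817], [0.5011, -0.0726]] c [ 0.5737 -0.003 ]
dish [[0.5496, 0.1528]] c [0.5496 0.1528]
railtop far edge [[0.4337, 0.187], [0.4388, -0.1106]] c [0.4362 0.0382]
railtop near edge [[0.4166, 0.1871], [0.4209, -0.1099]] c [0.4188 0.0386]
rail bottom [[0.4365, 0.1902], [0.4417, -0.1127]] c [0.4391 0.0387]
sh [[0.6323, 0.2854]] c [0.6323 0.2854]
cup [[0.7172, 0.3275]] c [0.7172 0.3275]
shaker [[0.63230332 0.2853639 ]] [[0.71719198 0.32752429]]
```

send_rows --delta_pos '[[5.3,8.4,0],[5.3,8.4,0],[5.3,8.4,0],[5.3,8.4,0],[5.3,8.4,0],[5.3,8.4,0],[5.3,8.4,0],[5.3,8.4,0],[5.3,8.4,0],[5.3,8.4,0],[5.3,8.4,0],[5.3,8.4,0]]' --rot '[[0,0,10.4],[0,0,10.4],[0,0,10.4],[0,0,10.4],[0,0,10.4],[0,0,10.4],[0,0,10.4],[0,0,10.4],[0,0,10.4],[0,0,10.4],[0,0,10.4],[0,0,10.4]]' --gripper 1 --squeeze 60

```text
t: 1.3
tool_pos: [0.451, -0.0967, 0.2388]
orientation: [-0.0, 0.622, 0.783, -0.0]
contact_force: [0.3, 0.3, 0.1]
width: 0.0857
grip_force: 0.0
```

send_rows --delta_pos '[[0,9.56,0],[0,9.56,0],[0,9.56,0],[0,9.56,0],[0,9.56,0],[0,9.56,0],[0,9.56,0],[0,9.56,0],[0,9.56,0],[0,9.56,0],[0,9.56,0],[0,9.56,0]]' --rot '[[0,0,10.5],[0,0,10.5],[0,0,10.5],[0,0,10.5],[0,0,10.5],[0,0,10.5],[0,0,10.5],[0,0,10.5],[0,0,10.5],[0,0,10.5],[0,0,10.5],[0,0,10.5]]'

```text
t: 2.5
tool_pos: [0.4514, 0.3793, 0.2388]
orientation: [-0.0, -0.059, 0.998, -0.001]
contact_force: [0.4, -0.4, 0.2]
width: 0.0851
grip_force: 0.0
```

```bash
python3 - <<'E'
from h import *
o=r.get_obs();m=r.camera_model("wrist");print(o["joint_positions"].round(2),o["tool_pos"])
a=r.snapshot("wrist");cv2.imwrite("pics/w1.png",a)
np.savez("w1.npz",**{k:np.array(m[k],float) for k in("mtx","rvec","tvec")})
print(proj("wrist",[[.4525,.3815,.116],[.4572,.3869,.004]]+[[0.4572+s*.095*np.cos(.169)+u*.035*np.sin(-.169),.3869+s*.095*np.sin(.169)+u*.035*np.cos(.169),.004] for s in(-1,1) for u in(-1,1)]).round())
E
```

```text
[ 0.7   0.19  0.28  1.67 -0.    0.58] [0.45144219 0.37926342 0.2388262 ]
[[279. 202.]
 [282. 181.]
 [249. 105.]
 [308. 102.]
 [260. 250.]
 [310. 247.]]
```

View pics/w1.png

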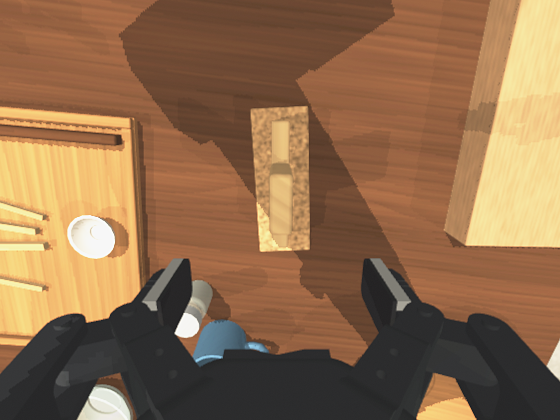

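The wrist view puts the grip at (280,202) and the mat corners at (251,109) to (309,248), both within a few pixels of my prediction. The positions hold, so I'll descend and grasp.

send_rows --delta_pos '[[0.02,0.04,-1],[0.02,0.04,-2],[0.02,0.04,-2.8],[0.02,0.04,-3.2],[0.02,0.04,-3.45],[0.02,0.04,-3.45],[0.02,0.04,-3.45]]' --rot '[[0,0,0],[0,0,0],[0,0,0],[0,0,0],[0,0,0],[0,0,0],[0,0,0]]'

```text
t: 3.25
tool_pos: [0.4527, 0.3821, 0.0684]
orientation: [0.001, -0.06, 0.998, 0.001]
contact_force: [1.0, 1.0, 0.3]
width: 0.0853
grip_force: 0.0
```

send_rows --delta_pos '[[0,0,0],[0,0,0],[0,0,0],[0,0,0],[0,0,0],[0,0,0],[0,0,0],[0,0,0]]' --rot '[[0,0,0],[0,0,0],[0,0,0],[0,0,0],[0,0,0],[0,0,0],[0,0,0],[0,0,0]]' --gripper 0 --squeeze 70

```text
t: 4.05
tool_pos: [0.4521, 0.3826, 0.0672]
orientation: [0.0, -0.061, 0.998, 0.0]
contact_force: [-0.6, 1.2, 4.9]
width: 0.0208
grip_force: 68.9
```

send_rows --delta_pos '[[0,0,0.4],[0,0,1],[0,0,1.6],[0,0,2.2],[0,0,2.4],[0,0,2.4],[0,0,2.4],[0,0,2.4]]' --rot '[[0,0,0],[0,0,0],[0,0,0],[0,0,0],[0,0,0],[0,0,0],[0,0,0],[0,0,0]]'

```text
t: 4.85
tool_pos: [0.4514, 0.3819, 0.1847]
orientation: [-0.001, -0.061, 0.998, -0.001]
contact_force: [0.3, 0.0, -1.8]
width: 0.021
grip_force: 68.5
```

send_rows --delta_pos '[[0,-0.7,0],[0,-1.4,0],[0,-2.1,0],[0,-2.8,0],[0.4,-3.5,0],[0.8,-4.2,0],[1.2,-4.9,0],[1.6,-5.6,0],[2,-6.3,0],[2.4,-7,0],[2.8,-7.6,0],[3.2,-7.6,0]]' --rot '[[0,0,-1],[0,0,-2],[0,0,-3],[0,0,-4],[0,0,-5],[0,0,-6],[0,0,-7],[0,0,-8],[0,0,-9],[0,0,-10],[0,0,-11],[0,0,-11.8]]'

```text
t: 6.05
tool_pos: [0.6121, -0.0013, 0.1852]
orientation: [-0.0, 0.695, 0.719, -0.001]
contact_force: [0.4, 0.8, -2.4]
width: 0.0212
grip_force: 68.9
```

send_rows --delta_pos '[[0.5,0,0],[1,0,0],[1.52,0,0],[1.52,0,-0.5],[1.52,0,-1],[1.52,0,-1],[1.52,0,-1]]' --rot '[[0,0,0],[0,0,0],[0,0,0],[0,0,0],[0,0,0],[0,0,0],[0,0,0]]'

```text
t: 6.75
tool_pos: [0.6872, 0.0023, 0.136]
orientation: [-0.001, 0.691, 0.723, -0.001]
contact_force: [-0.3, 0.3, -0.5]
width: 0.0212
grip_force: 69.2
```

```bash
python3 - <<'E'
from h import *
o=r.get_obs();print(o["tool_pos"],o["orientation"],o["contact_force"])
a=r.snapshot("side");c=cv2.resize(a[120:300,130:340],None,fx=3,fy=3,interpolation=cv2.INTER_CUBIC);cv2.imwrite("pics/s2.png",c)
E
```

```text
[0.68721844 0.00233942 0.13596671] [-0.00082381  0.69117104  0.72269029 -0.00081303] [-0.32711869  0.3020944  -0.48996371]
```

View pics/s2.png

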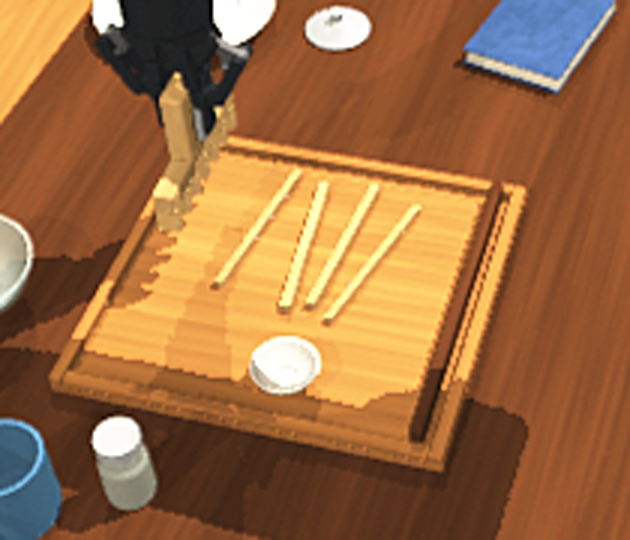

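The side view shows the rake held upright above the free strip by the +x rim. The sticks are clear of it at crop (215–420, 170–320). I'll lower it with its teeth about 2 mm above the floor.

send_rows --delta_pos '[[0,-0.05,-0.4],[0,-0.05,-0.8],[0,-0.05,-1.0],[0,-0.05,-1.15],[0,-0.05,-1.22],[0,-0.05,-1.25],[0,-0.05,-1.25],[0,-0.05,-1.25]]' --rot '[[0,0,-0.09],[0,0,-0.09],[0,0,-0.09],[0,0,-0.09],[0,0,-0.09],[0,0,-0.09],[0,0,-0.09],[0,0,-0.09]]'

```text
t: 7.6
tool_pos: [0.6882, -0.0001, 0.075]
orientation: [0.0, 0.696, 0.718, 0.0]
contact_force: [-0.1, 0.8, -1.5]
width: 0.0211
grip_force: 69.5
```

send_rows --delta_pos '[[0,0,-0.045],[0,0,-0.045],[-0.05,-0.002,-0.045],[-0.12,-0.004,-0.045],[-0.2,-0.006,-0.045],[-0.28,-0.009,-0.045],[-0.36,-0.012,-0.045],[-0.44,-0.014,-0.045],[-0.52,-0.016,-0.045],[-0.6,-0.019,-0.045],[-0.68,-0.022,-0.045],[-0.76,-0.024,-0.045]]' --rot '[[0,0,0],[0,0,0],[0,0,0],[0,0,0],[0,0,0],[0,0,0],[0,0,0],[0,0,0],[0,0,0],[0,0,0],[0,0,0],[0,0,0]]'

```text
t: 8.8
tool_pos: [0.6496, -0.0013, 0.0721]
orientation: [0.0, 0.696, 0.718, 0.0]
contact_force: [0.7, -0.4, -0.8]
width: 0.0214
grip_force: 69.5
```

send_rows --delta_pos '[[-0.08,-0.003,0.01],[-0.16,-0.005,0.01],[-0.24,-0.008,0.01],[-0.32,-0.01,0.01],[-0.4,-0.013,0.01],[-0.48,-0.015,0.01],[-0.56,-0.018,0.01],[-0.64,-0.02,0.01],[-0.72,-0.023,0.01],[-0.8,-0.026,0.01],[-0.88,-0.028,0.01],[-0.96,-0.031,0.01]]' --rot '[[0,0,0],[0,0,0],[0,0,0],[0,0,0],[0,0,0],[0,0,0],[0,0,0],[0,0,0],[0,0,0],[0,0,0],[0,0,0],[0,0,0]]'

```text
t: 10.0
tool_pos: [0.6016, -0.0029, 0.0725]
orientation: [0.0, 0.696, 0.718, -0.0]
contact_force: [-0.1, -0.4, -1.9]
width: 0.0213
grip_force: 69.5
```

send_rows --delta_pos '[[-0.08,-0.003,0],[-0.16,-0.005,0],[-0.24,-0.008,0],[-0.32,-0.01,0],[-0.4,-0.013,0],[-0.48,-0.015,0],[-0.56,-0.018,0],[-0.64,-0.02,0],[-0.72,-0.023,0],[-0.8,-0.026,0],[-0.88,-0.028,0],[-0.88,-0.028,0]]' --rot '[[0,0,0],[0,0,0],[0,0,0],[0,0,0],[0,0,0],[0,0,0],[0,0,0],[0,0,0],[0,0,0],[0,0,0],[0,0,0],[0,0,0]]'

```text
t: 11.2
tool_pos: [0.5574, -0.0043, 0.0726]
orientation: [-0.0, 0.696, 0.718, -0.0]
contact_force: [-0.0, 0.1, -1.5]
width: 0.0208
grip_force: 69.5
```

```bash
python3 - <<'E'
from h import *
a=r.snapshot("side");c=cv2.resize(a[120:300,130:340],None,fx=3,fy=3,interpolation=cv2.INTER_CUBIC);cv2.imwrite("pics/s3.png",c)
E
```

```text
(no output)
```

View pics/s3.png

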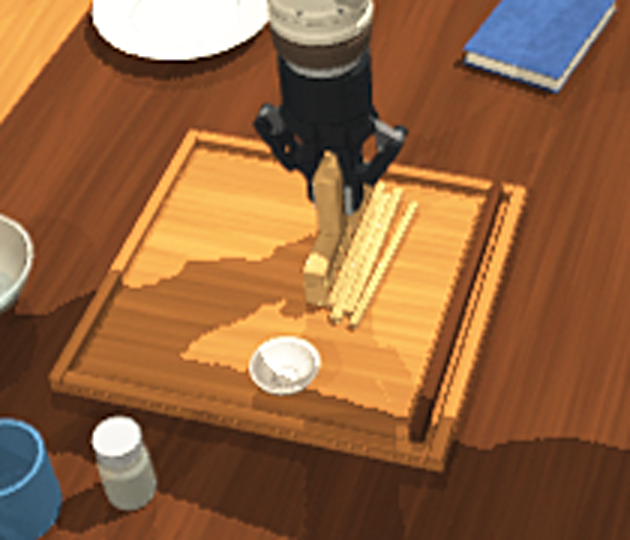

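The side view shows the sticks gathered, nearly parallel, in front of the rake at crop (330–415, 185–325). Next I'll go on and slow down near the rail.

send_rows --delta_pos '[[-0.08,-0.003,0],[-0.16,-0.005,0],[-0.24,-0.008,0],[-0.32,-0.01,0],[-0.4,-0.013,0],[-0.48,-0.015,0],[-0.56,-0.018,0],[-0.62,-0.02,0],[-0.68,-0.022,0],[-0.74,-0.024,0],[-0.8,-0.026,0],[-0.84,-0.027,0]]' --rot '[[0,0,0],[0,0,0],[0,0,0],[0,0,0],[0,0,0],[0,0,0],[0,0,0],[0,0,0],[0,0,0],[0,0,0],[0,0,0],[0,0,0]]'

```text
t: 12.45
tool_pos: [0.5157, -0.0056, 0.0726]
orientation: [0.0, 0.696, 0.718, 0.0]
contact_force: [1.8, 0.4, -1.0]
width: 0.0213
grip_force: 69.3
```

send_rows --delta_pos '[[-0.03,-0.001,0],[-0.06,-0.002,0],[-0.09,-0.003,0],[-0.12,-0.004,0],[-0.15,-0.005,0],[-0.18,-0.006,0],[-0.21,-0.007,0],[-0.24,-0.008,0],[-0.27,-0.009,0],[-0.3,-0.01,0],[-0.33,-0.011,0],[-0.36,-0.012,0]]' --rot '[[0,0,0],[0,0,0],[0,0,0],[0,0,0],[0,0,0],[0,0,0],[0,0,0],[0,0,0],[0,0,0],[0,0,0],[0,0,0],[0,0,0]]'

```text
t: 13.65
tool_pos: [0.4978, -0.0062, 0.0725]
orientation: [-0.0, 0.696, 0.718, 0.0]
contact_force: [-0.6, 0.5, -1.3]
width: 0.0209
grip_force: 69.3
```

send_rows --delta_pos '[[-0.02,-0.001,0],[-0.04,-0.001,0],[-0.06,-0.002,0],[-0.08,-0.003,0],[-0.1,-0.003,0],[-0.12,-0.004,0],[-0.14,-0.004,0]]' --rot '[[0,0,0],[0,0,0],[0,0,0],[0,0,0],[0,0,0],[0,0,0],[0,0,0]]'

```text
t: 14.35
tool_pos: [0.4908, -0.0064, 0.0725]
orientation: [0.0, 0.696, 0.718, -0.0]
contact_force: [0.1, -0.6, -1.7]
width: 0.0209
grip_force: 69.3
```

send_rows --delta_pos '[[-0.01,0,0],[-0.02,-0.001,0],[-0.03,-0.001,0],[-0.04,-0.001,0],[-0.05,-0.001,0],[-0.06,-0.002,0]]' --rot '[[0,0,0],[0,0,0],[0,0,0],[0,0,0],[0,0,0],[0,0,0]]'

```text
t: 14.95
tool_pos: [0.4879, -0.0065, 0.0725]
orientation: [0.0, 0.696, 0.718, 0.0]
contact_force: [1.1, 0.1, -1.4]
width: 0.0214
grip_force: 69.3
```

send_rows --delta_pos '[[-0.01,0,0],[-0.02,-0.001,0],[-0.03,-0.001,0],[-0.04,-0.001,0],[-0.05,-0.001,0]]' --rot '[[0,0,0],[0,0,0],[0,0,0],[0,0,0],[0,0,0]]'

```text
t: 15.45
tool_pos: [0.4854, -0.0066, 0.0725]
orientation: [-0.0, 0.696, 0.718, -0.0]
contact_force: [-0.1, 0.4, -1.2]
width: 0.0212
grip_force: 69.3
```

```bash
python3 - <<'E'
from h import *
print(r.get_obs()["contact_force"],r.get_obs()["moment"])
a=r.snapshot("side");c=cv2.resize(a[160:290,200:340],None,fx=4.5,fy=4.5,interpolation=cv2.INTER_CUBIC);cv2.imwrite("pics/s4.png",c)
print(r.get_obs()["contact_force"],r.get_obs()["moment"])
E
```

```text
[-0.10067967  0.42284539 -1.17044085] [ 0.0151626  -0.07190471 -0.01691163]
[-0.1849827   0.26661067 -0.92045883] [-0.03152613  0.03785889  0.00520609]
```

View pics/s4.png

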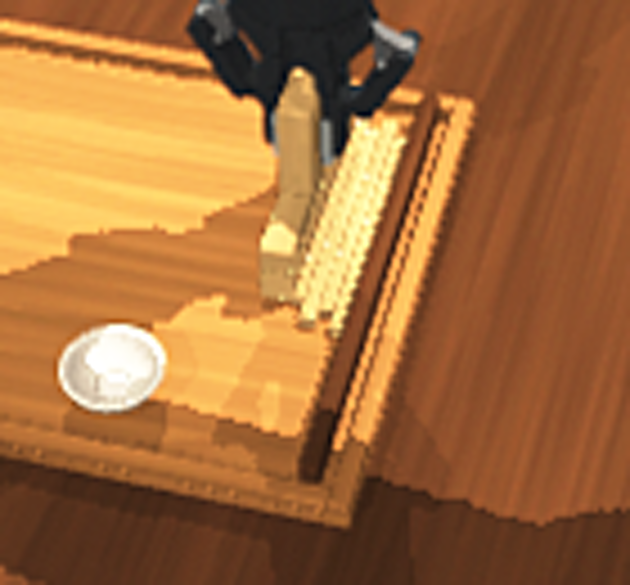

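The sticks are in tight parallel rows, with their lower ends at crop (300–340, 325), a few millimetres from the rail. I'll creep on by feel.

send_rows --delta_pos '[[-0.01,0,0],[-0.02,-0.001,0],[-0.03,-0.001,0],[-0.04,-0.001,0],[-0.04,-0.001,0]]' --rot '[[0,0,0],[0,0,0],[0,0,0],[0,0,0],[0,0,0]]'

```text
t: 16.0
tool_pos: [0.4833, -0.0066, 0.0725]
orientation: [-0.0, 0.696, 0.718, -0.0]
contact_force: [-0.7, -0.0, -1.7]
width: 0.0212
grip_force: 69.2
```

send_rows --delta_pos '[[-0.01,0,0],[-0.02,-0.001,0],[-0.03,-0.001,0],[-0.04,-0.001,0],[-0.04,-0.001,0]]' --rot '[[0,0,0],[0,0,0],[0,0,0],[0,0,0],[0,0,0]]'

```text
t: 16.5
tool_pos: [0.4819, -0.0066, 0.0728]
orientation: [0.0, 0.696, 0.718, 0.0]
contact_force: [3.7, 1.4, -2.1]
width: 0.0213
grip_force: 69.1
```

send_rows --delta_pos '[[0,0,0],[0,0,0],[0,0,0]]' --rot '[[0,0,0],[0,0,0],[0,0,0]]'

```text
t: 16.8
tool_pos: [0.4818, -0.0066, 0.0727]
orientation: [0.0, 0.696, 0.718, 0.0]
contact_force: [4.6, 1.3, -0.9]
width: 0.0214
grip_force: 69.1
```

send_rows --delta_pos '[[-0.005,0,0],[-0.005,0,0],[-0.005,0,0]]' --rot '[[0,0,0],[0,0,0],[0,0,0]]'

```text
t: 17.1
tool_pos: [0.4818, -0.0066, 0.0728]
orientation: [0.0, 0.696, 0.718, 0.001]
contact_force: [6.0, 1.0, -1.4]
width: 0.0215
grip_force: 69.1
```

send_rows --delta_pos '[[0.01,0,0],[0.03,0.001,0],[0.06,0.002,0],[0.12,0.004,0],[0.2,0.006,0],[0.3,0.009,0],[0.4,0.012,0],[0.4,0.012,0.4],[0.4,0.012,1],[0.4,0.012,1.6],[0.4,0.012,2.1],[0.4,0.012,2.2]]' --rot '[[0,0,0],[0,0,0],[0,0,0],[0,0,0],[0,0,0],[0,0,0],[0,0,0],[0,0,0],[0,0,0],[0,0,0],[0,0,0],[0,0,0]]'

```text
t: 18.3
tool_pos: [0.5025, -0.0061, 0.1855]
orientation: [0.002, 0.696, 0.718, 0.001]
contact_force: [-0.0, 0.4, -1.6]
width: 0.0216
grip_force: 69.6
```

```bash
python3 - <<'E'
from h import *
a=r.snapshot("side");cv2.imwrite("pics/s5f.png",a);c=cv2.resize(a[170:280,250:320],None,fx=5.4,fy=5.4,interpolation=cv2.INTER_CUBIC)
b=r.snapshot("wrist");cv2.imwrite("pics/w5.png",b)
d=cv2.resize(b,(420,315))
out=np.zeros((594,800,3),np.uint8);out[:594,:378]=c;out[:315,379:799]=d
cv2.imwrite("pics/s5.png",out)
E
```

```text
(no output)
```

View pics/s5.png

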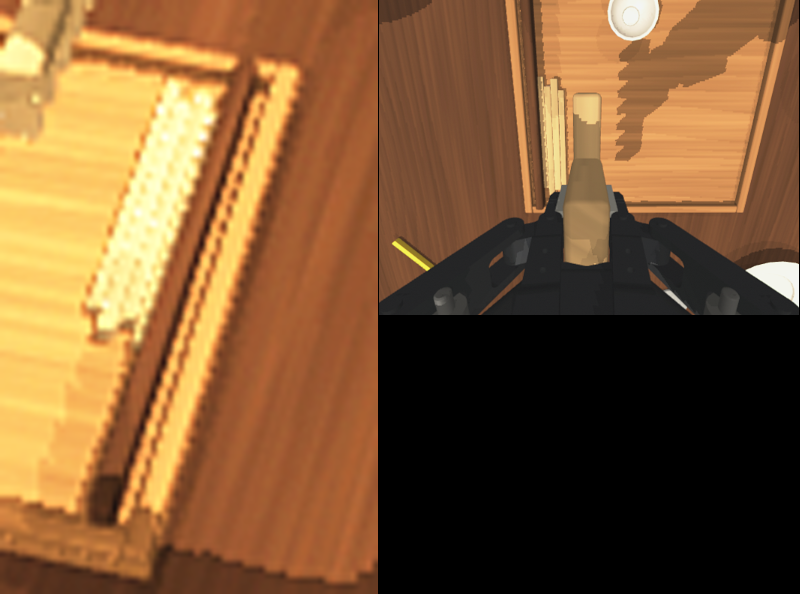

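The sticks lie as a flat block along the rail, at crop (90–220, 80–340) in the side view. I'll move over the mat and check them from above while still holding the rake.

send_rows --delta_pos '[[-0.07,0.6,0],[-0.15,1.3,0],[-0.23,2,0],[-0.31,2.7,0],[-0.4,3.4,0],[-0.48,4.1,0],[-0.56,4.8,0],[-0.64,5.5,0],[-0.72,6.2,0],[-0.8,6.9,0],[-0.88,7.5,0],[-0.91,7.86,0]]' --rot '[[0,0,1],[0,0,2],[0,0,3],[0,0,4],[0,0,5],[0,0,6],[0,0,7],[0,0,8],[0,0,9],[0,0,10],[0,0,11],[0,0,12]]'

```text
t: 19.6
tool_pos: [0.4546, 0.3887, 0.1799]
orientation: [-0.001, -0.072, 0.997, -0.001]
contact_force: [-0.1, -0.0, -1.6]
width: 0.0214
grip_force: 69.4
```

send_rows --delta_pos '[[0,0,0],[0,0,-0.5],[0,0,-0.8],[0,0,-0.8]]' --rot '[[0,0,0.2],[0,0,0.2],[0,0,0.2],[0,0,0.2]]'

```text
t: 20.0
tool_pos: [0.4546, 0.3853, 0.139]
orientation: [-0.002, -0.081, 0.997, -0.002]
contact_force: [-0.2, -0.8, -1.3]
width: 0.0215
grip_force: 69.4
```

```bash
python3 - <<'E'
from h import *
o=r.get_obs();print(o["tool_pos"],o["orientation"],o["contact_force"])
T=np.array([.5738,.0439]);y=np.radians(1.85);R=np.array([[np.cos(y),-np.sin(y)],[np.sin(y),np.cos(y)]])
# rectify tray corner region at z=.0165, 0.5mm/px : local x -0.16..-0.06, y -0.16..0.12
out=np.zeros((600,800,3),np.uint8)
for k,cam in enumerate(("top","side")):
    a=r.snapshot(cam);cv2.imwrite(f"pics/e_{cam}.png",a)
    lx=np.linspace(-.06,-.16,250);ly=np.linspace(.11,-.15,650)
    X,Y=np.meshgrid(lx,ly,indexing="ij")
    w=np.c_[X.ravel(),Y.ravel()]@R.T+T
    p=proj(cam,np.c_[w,np.full(len(w),.0165)]).astype(np.float32).reshape(250,650,2)
    out[k*300:k*300+250,:650]=cv2.remap(a,p[...,0],p[...,1],cv2.INTER_CUBIC)
for i in range(0,250,25): out[i,650:680]=255; out[300+i,650:680]=255
cv2.imwrite("pics/rect.png",out)
E
```

```text
[0.45460295 0.38525065 0.13895008] [-0.00226782 -0.08133544  0.99668277 -0.00169107] [-0.19736851 -0.76332695 -1.33407238]
```

View pics/rect.png

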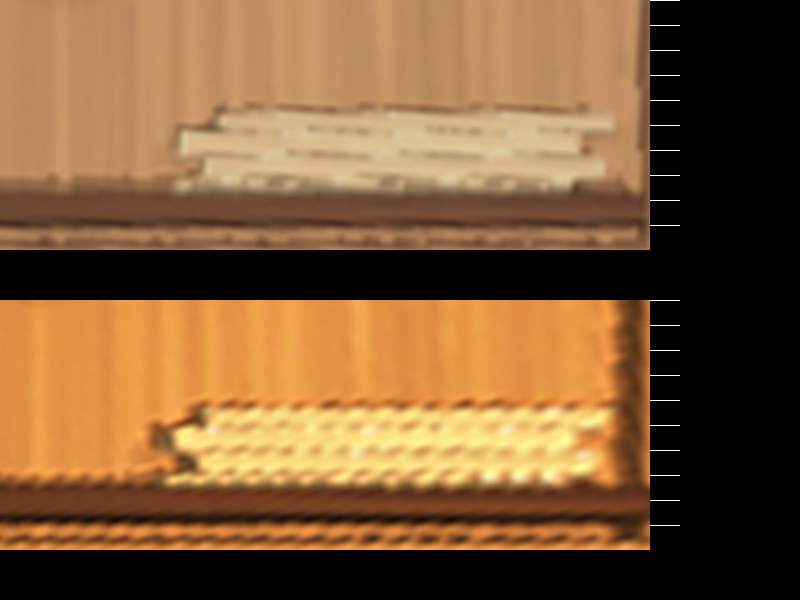

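The rectified views show four tight, parallel rows against the rail, at rows 106–190 (34 mm in all). I'll place the rake now.

send_rows --delta_pos '[[0.04,0.03,-0.4],[0.04,0.03,-0.8],[0.04,0.03,-1.1],[0.04,0.03,-1.25],[0.04,0.03,-1.33],[0.04,0.03,-1.38],[0.04,0.03,-1.4],[0.04,0.03,-1.4],[0.04,0.03,-1.4]]' --rot '[[0,0,0],[0,0,0],[0,0,0],[0,0,0],[0,0,0],[0,0,0],[0,0,0],[0,0,0],[0,0,0]]'

```text
t: 21.0
tool_pos: [0.4578, 0.3886, 0.0731]
orientation: [0.0, -0.082, 0.997, 0.0]
contact_force: [0.3, 0.5, -2.2]
width: 0.0213
grip_force: 69.4
```

send_rows --delta_pos '[[0,0,-0.03],[0,0,-0.06],[0,0,-0.08],[0,0,-0.1],[0,0,-0.1]]' --rot '[[0,0,0],[0,0,0],[0,0,0],[0,0,0],[0,0,0]]'

```text
t: 21.5
tool_pos: [0.4576, 0.3884, 0.0673]
orientation: [-0.0, -0.082, 0.997, -0.0]
contact_force: [-0.2, 0.9, -2.3]
width: 0.0212
grip_force: 69.4
```

send_rows --delta_pos '[[0,0,-0.01],[0,0,-0.02],[0,0,-0.02]]' --rot '[[0,0,0],[0,0,0],[0,0,0]]'

```text
t: 21.8
tool_pos: [0.4576, 0.3885, 0.0672]
orientation: [0.0, -0.082, 0.997, 0.0]
contact_force: [-1.7, -0.7, 4.4]
width: 0.0217
grip_force: 70.2
```

Contact with the mat at the same height as the pick-up. I'll release with the opening rising in steps, then lift away.

send_rows --delta_pos '[[0,0,0],[0,0,0],[0,0,0],[0,0,0]]' --rot '[[0,0,0],[0,0,0],[0,0,0],[0,0,0]]' --gripper 0.45 --squeeze 20

```text
t: 22.2
tool_pos: [0.4577, 0.3884, 0.0664]
orientation: [-0.0, -0.082, 0.997, -0.0]
contact_force: [0.7, 0.0, 0.4]
width: 0.038
grip_force: 0.0
```

send_rows --delta_pos '[[0,0,0],[0,0,0],[0,0,0],[0,0,0],[0,0,0],[0,0,0.4],[0,0,1],[0,0,2],[0,0,3],[0,0,3.4],[0,0,3.4],[0,0,3.4]]' --rot '[[0,0,0],[0,0,0],[0,0,0],[0,0,0],[0,0,0],[0,0,0],[0,0,0],[0,0,0],[0,0,0],[0,0,0],[0,0,0],[0,0,0]]' --gripper 1

```text
t: 23.4
tool_pos: [0.4578, 0.3885, 0.2362]
orientation: [0.0, -0.082, 0.997, 0.0]
contact_force: [0.3, -0.5, -0.0]
width: 0.0855
grip_force: 0.0
```

```bash
python3 - <<'E'
from h import *
o=r.get_obs();print(o["tool_pos"],o["contact_force"],o["width"])
a=r.snapshot("side");b=r.snapshot("wrist")
c=cv2.resize(a[160:400,140:420],(466,400));d=cv2.resize(b[60:300,180:380],(333,400))
cv2.imwrite("pics/fin.png",np.hstack([c,d]))
E
```

```text
[0.45776906 0.38851279 0.23619586] [ 0.27014939 -0.53984409 -0.0341619 ] 0.08552680533668687
```

View pics/fin.png

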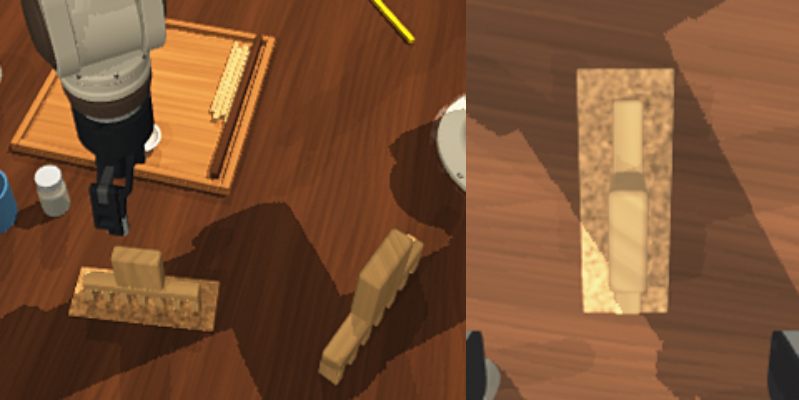

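The rake stands upright and centred on its mat, at about (628,190) in the right-hand wrist panel. The gripper is open and clear, and the sticks still lie along the rail.

```bash
python3 -c "
from workcell import r
print(r.job_done())"
```

```text
the job is handed in; nothing more can be done
None
```

I handed the job in at about 23 s: the four chopsticks lie flat in tight parallel rows along the rail (about 5–6 N of pressing by the wrist reading), and the rake is back upright in the middle of its mat and released; no verdict came back.

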